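# Line up injection vials by height

### The arm

A 7-joint arm with a two-finger parallel gripper is mounted at the origin on the work surface. World frame = base frame: x ahead of the robot, y to its left, z up, the work surface at z = 0. Lengths are in m, angles in rad, forces in N, time in s.
With the tool pointing down it reaches from about 0.4 to 0.85 m from the base axis. Payload 10.4 kg.
Tool frame: the origin (TCP) lies midway between the tips of the shut fingers; the grasp point (between the pads) lies 19 mm behind it; z points along the fingers, y is the line along which they close (so a half turn about z gives the same grasp; the last joint's range is limited). The gripper opens to 87 mm and grips with 3 to 60 N. Pads are 19 mm wide; open, the fingers measure 117 mm over their backs; the gripper's body (75 mm by 190 mm) begins 51 mm behind the grasp point.
Start: joints at [1.222, 0.332, -0.065, 1.46, 0.022, 1.35, -0.088], TCP at [0.2, -0.592, 0.223] pointing down, gripper open.
Joint ranges: [-2.6, 2.6], [-0.5, 2.12], [-1.47, 1.34], [0.16, 2.42], [-1.27, 4.41], [0.06, 2.06], [-2.6, 2.6]. Speed limits (rad/s): [2.22, 2.22, 2.79, 2.79, 3.14, 3.14, 3.14].

### API

Orientations are given as a unit quaternion [x, y, z, w].
In Python, from bench import r gives the robot as it stands.
- The arm moves only by the tool arm_command, never from a script. Its arguments are lists of equal length, an entry for each row: "xyz": the shift along the world's x, y, z in m, a list of three; "rot": the turn, a rotation vector about the world's x, y, z in rad, a list of three. In form: {"xyz": [[tx, ty, tz], ...], "rot": [[ax, ay, az], ...]}. A call has 1 to 20 rows; each row is the pose to reach, as a shift and turn from the pose commanded when the call began; what a row does not reach only later rows make up. A row lasts 1/12 s, in which the tool goes at most 41.7 mm and 7.16 degrees, less where a joint would pass 70% of its speed; a pose out of reach is approached as far as the arm can. A call with a gripper value outside its range is refused whole. "grip" is the opening, from 0 (shut) to 1 (fully open), set as the call begins (left out, the last holds). The fingers move at their own pace and stop on an object; "squeeze" is the grip in N (left out, the last holds). Time passes only in rows, so rows that repeat a pose let the fingers close. It gives the time, the measured TCP pose, the force, the opening and the grip force at its end, in the units of the state.
- r.read_state(): the state, without advancing time (a new reading comes with each control period).
- r.camera(name): name is "scene" or "top"; returns the picture (384x512x3 uint8, red, green, blue); there is no depth.
- r.camera_model(name): a dict with "fx", "fy", "cx", "cy" (pixels), "T" (4x4, takes a point from camera to world coordinates). Camera axes: x right, y up, looking along -z (the intrinsics and any distortion apply to the point x, -y, -z); pixel columns grow to the right and rows downward; lengths in m; the calibration is good to about 2 mm. A picture is of the moment at which its call begins. camera_model takes no time and is no camera call.
- r.close_job(): hands the job in; it is judged then, once.
Trained networks look in the newest picture that a camera, given by its name, has taken for a name from the list of things; names that differ only in an ending like _2 or _b are one class to them, and where a whole thing is asked for, a point or a joint stands for the part that bears it (a point fixed in the world has none). Each returns a list of dicts, best first, with "conf" (0 to 1); they miss things now and then, are a little off and sometimes report something else, mostly with a low value. They report only what shows in the picture. A call takes as long as a camera call.
- r.look_for(label, camera): "at" ([x, y, z] in m, in the coordinates of the camera as it stood for that picture, good to about 4 mm: the middle of the surface that is visible of it).
- r.spot_point(label, camera): "at" ([x, y, z] in m, in the coordinates of the camera as it stood for that picture, good to about 4 mm: a listed point, or the origin of a listed thing).
The state is a dict: "time": time; "joint_positions": joint angles; "joint_vel": joint speeds; "joint_torque": joint torques, N m; "ee_pos": TCP position; "eef_rot": TCP orientation; "ft_force": force on the tool from outside, world axes, zero at the start; "torque": the same for the moment, N m; "width": finger opening in m; "grip_force": force on a finger pad.
Only numpy, scipy, OpenCV 4.12 (cv2) and the standard library are available. Lean on these libraries where they do the work, as an engineer would, in place of code of your own. Each camera call takes 0.05 s, during which the arm holds its last target. There are 200 camera calls.

### The job

Get the vials ready for the next round: line the four amber vials up in order of height on the white board, one standing upright in the middle of each grey pad, the shortest on the pad beside the blue end block and the tallest at the far end from it. They are glass, so set each one down rather than dropping it, tip none over, and leave the green bottle where it is.

Things in the scene. Friction and masses are not known exactly. Their poses are not given: they have to be found in the camera images.
- vial_green: the shortest of four upright amber glass injection vials, loose on the table, told by its green cap: 45 mm tall, round body 24 mm in diameter and straight for the lowest 30 mm (narrower neck and cap above), about 25 g. Origin: centre of its underside; z up through the cap.
- vial_yellow: the second shortest of four upright amber glass injection vials, loose on the table, told by its yellow cap: 55 mm tall, round body 30 mm in diameter and straight for the lowest 37 mm (narrower neck and cap above), about 45 g. Origin: centre of its underside; z up through the cap.
- vial_red: the second tallest of four upright amber glass injection vials, loose on the table, told by its red cap: 73 mm tall, round body 42 mm in diameter and straight for the lowest 50 mm (narrower neck and cap above), about 110 g. Origin: centre of its underside; z up through the cap.
- vial_black: the tallest of four upright amber glass injection vials, loose on the table, told by its black cap: 95 mm tall, round body 51 mm in diameter and straight for the lowest 70 mm (narrower neck and cap above), about 220 g. Origin: centre of its underside; z up through the cap.
- pad_a: grey round pad, an end pad of the row: 60 mm in diameter, 3 mm thick, fixed on the white board (390 x 80 x 10 mm). The four pads stand in a row along the board about 80 mm apart. Origin: centre of its underside, 10 mm above the table, so its upper face is 13 mm above the table; its y axis runs along the row, z up.
- pad_b: grey round pad, an inner pad of the row, between pad_a and pad_c: 60 mm in diameter, 3 mm thick, fixed on the white board (390 x 80 x 10 mm). The four pads stand in a row along the board about 80 mm apart. Origin: centre of its underside, 10 mm above the table, so its upper face is 13 mm above the table; its y axis runs along the row, z up.
- pad_c: grey round pad, an inner pad of the row, between pad_b and pad_d: 60 mm in diameter, 3 mm thick, fixed on the white board (390 x 80 x 10 mm). The four pads stand in a row along the board about 80 mm apart. Origin: centre of its underside, 10 mm above the table, so its upper face is 13 mm above the table; its y axis runs along the row, z up.
- pad_d: grey round pad, the other end pad of the row: 60 mm in diameter, 3 mm thick, fixed on the white board (390 x 80 x 10 mm). The four pads stand in a row along the board about 80 mm apart. Origin: centre of its underside, 10 mm above the table, so its upper face is 13 mm above the table; its y axis runs along the row, z up.
- blue_block: blue end block, 60 x 22 x 20 mm, fixed on the white board at one end of the row, about 58 mm from the nearest pad's centre; that is pad_a in some starts and pad_d in others (a white block of the same size stands at the other end). Its top is 30 mm above the table. Origin: centre of its underside.
- green_bottle: bystander: loose green bottle of hand rub, 50 x 60 mm, 122 mm tall, 300 g, standing left of the board. Origin: centre of its underside. To be left alone. (A flat white tray of wrapped syringes, 22 mm high, is fixed well to the right of the board, and a white carton with a red band, 65 x 110 x 30 mm, lies beyond it; neither is needed.)

How it is judged:
By the outcome, as a careful person would: the job done as asked, in the order asked, and still so for the second after the job is handed in, with the robot touching nothing.
It also fails if it takes over 115 s, if anything falls off the work surface, if the arm or the gripper's body presses on something with over 40 N, if the wrist force passes 120 N, or if a joint passes its speed limit or range.

## Working session

There is one attempt and no reset: what is moved stays moved. The work goes in short steps, Python scripts to look and compute and a tool call to move; the robot and the scene stay as the last step left them, time stands still between calls to the robot, and variables do not carry over. Pictures are saved under pics/ and viewed, at most 14 in all, crops included, and the job is handed in when it is done.

Besides the shell and the picture viewer there is one more tool, called after "Emit:" as name(argument=value, ...) on one line, values as JSON. arm_command: Moves the arm, as the interface text tells. Its arguments: {"type":"object","properties":{"xyz":{"type":"array"},"rot":{"type":"array"},"grip":{"type":"number"},"squeeze":{"type":"number"}},"required":["xyz","rot"]}

```bash
mkdir -p pics; cat > h.py <<'E'
from bench import r
import numpy as np, cv2
def w(cam,p):
    T=np.array(r.camera_model(cam)["T"]); return (T@np.r_[p,1])[:3]
def save(cam,name):
    im=r.camera(cam); cv2.imwrite(f"pics/{name}.png",im[:,:,::-1]); return im
E
python3 - <<'E'
from h import *
for c in ("top","scene"):
    save(c,c+"0"); m=r.camera_model(c); print(c,{k:(np.round(v,3).tolist()) for k,v in m.items() if k!='name'})
    for n in ["vial_green","vial_yellow","vial_red","vial_black","pad_a","blue_block","green_bottle"]:
        for d in r.spot_point(n,c)[:5]: print(n,round(d["conf"],2),np.round(w(c,d["at"]),4))
s=r.read_state(); print(s["time"],s["ee_pos"],s["eef_rot"],s["width"])
E
```

```text
top {'fx': 457.254, 'fy': 457.254, 'cx': 255.362, 'cy': 196.075, 'T': [[-0.021, 0.993, -0.12, 0.355], [-1.0, -0.019, 0.021, 0.113], [0.018, 0.12, 0.993, 1.346], [0.0, 0.0, 0.0, 1.0]]}
vial_green 0.43 [ 0.4589 -0.0995  0.0022]
vial_green 0.29 [ 0.6627 -0.1657  0.0096]
vial_yellow 0.45 [0.447  0.2924 0.0034]
vial_red 0.65 [ 0.426  -0.2408 -0.0017]
vial_black 0.63 [0.4631 0.0662 0.0025]
pad_a 0.88 [ 0.6564 -0.0262  0.0112]
pad_a 0.8 [0.6491 0.1317 0.011 ]
pad_a 0.73 [ 0.6587 -0.107   0.0114]
pad_a 0.53 [0.6534 0.0467 0.0117]
blue_block 0.67 [ 0.6602 -0.1664  0.011 ]
green_bottle 0.96 [0.5955 0.4748 0.0045]
scene {'fx': 493.267, 'fy': 493.267, 'cx': 260.443, 'cy': 190.277, 'T': [[-0.526, -0.533, 0.663, 1.311], [0.851, -0.335, 0.406, 0.556], [0.006, 0.777, 0.629, 0.763], [0.0, 0.0, 0.0, 1.0]]}
vial_green 0.66 [ 0.4562 -0.1042 -0.0012]
vial_yellow 0.62 [0.4496 0.2918 0.0008]
vial_red 0.92 [ 0.4174 -0.2388 -0.007 ]
vial_black 0.91 [0.4617 0.0626 0.001 ]
pad_a 0.95 [0.6491 0.0487 0.0051]
pad_a 0.71 [ 0.655  -0.0252  0.0119]
pad_a 0.67 [ 0.6555 -0.1081  0.0042]
pad_a 0.63 [0.6417 0.1342 0.0061]
blue_block 0.83 [ 0.6593 -0.1654  0.007 ]
green_bottle 0.81 [0.5975 0.4724 0.0013]
0.8 [ 0.20005122 -0.5921598   0.22260881] [9.86761951e-01 1.62175357e-01 2.26814002e-05 7.47295043e-05] 0.08671933890742732
```

View pics/top0.png

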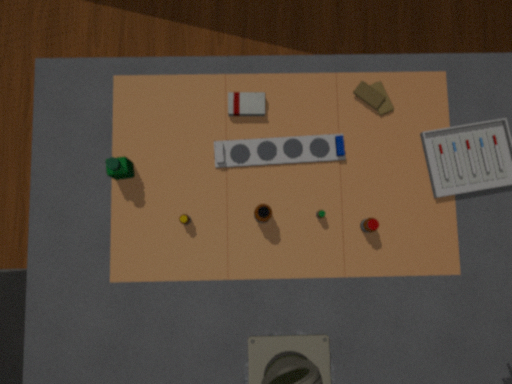

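View pics/scene0.png

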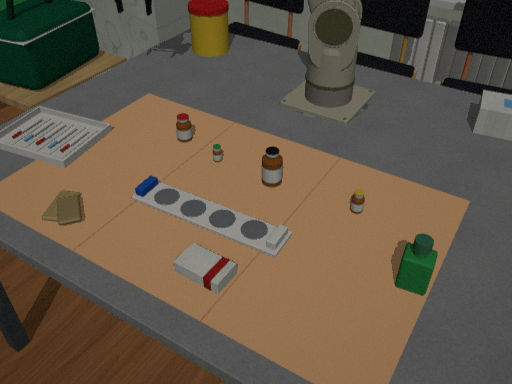

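The top view shows the blue block at (340,146), and the pads at (319,147), (293,148), (267,151) and (240,154). The caps are at green (321,214), yellow (185,219), red (371,225) and black (263,213). The scene view agrees. I'll refine these by pixel.

```bash
cat >> h.py <<'E'
def ray(cam,uv,z):
    m=r.camera_model(cam);T=np.array(m["T"])
    d=T[:3,:3]@np.array([(uv[0]-m["cx"])/m["fx"],-(uv[1]-m["cy"])/m["fy"],-1]);o=T[:3,3]
    return o+d*(z-o[2])/d[2]
def px(cam,p):
    m=r.camera_model(cam);T=np.array(m["T"]);q=T[:3,:3].T@(np.array(p)-T[:3,3])
    return np.array([m["cx"]+m["fx"]*q[0]/-q[2],m["cy"]+m["fy"]*q[1]/q[2]])
def cent(im,mask,uv,R):
    g=np.zeros(mask.shape,np.uint8);cv2.circle(g,tuple(int(round(v)) for v in uv),R,1,-1)
    n,l,s,c=cv2.connectedComponentsWithStats((mask&(g>0)).astype(np.uint8))
    k=1+np.argmax(s[1:,4]) if n>1 else None
    return (c[k],s[k,4]) if k else (None,0)
H=dict(green=.045,yellow=.055,red=.073,black=.095)
def caps(im,cam,guess):
    hsv=cv2.cvtColor(im,cv2.COLOR_RGB2HSV).astype(int);h,s,v=hsv[...,0],hsv[...,1],hsv[...,2]
    M=dict(green=(h>40)&(h<90)&(s>90),yellow=(h>22)&(h<36)&(s>150),red=((h<5)|(h>174))&(s>180),black=v<45)
    for n,p in guess.items():
        uv=px(cam,[p[0],p[1],H[n]-.002]);c,a=cent(im,M[n],uv,9)
        if a: print(cam,n,a,np.round(c,1),np.round(uv,1),np.round(ray(cam,c,H[n]-(.001 if cam=="top" else .005)),4))
        else: print(n,"none")
E
python3 - <<'E'
from h import *
G=dict(green=(.458,-.102),yellow=(.448,.292),red=(.422,-.24),black=(.462,.064))
for c in ("top","scene"):
    im=r.camera(c); caps(im,c,G)
    v=cv2.cvtColor(im,cv2.COLOR_RGB2HSV).astype(int)[...,2]
    for p in [(.649,.132),(.653,.048),(.656,-.026),(.657,-.107)]:
        uv=px(c,[*p,.013]); k,a=cent(im,v<145,uv,14)
        print(c,a,k,uv.round(1),v[int(uv[1]),int(uv[0])],ray(c,k,.013).round(4) if a else "")
E
```

```text
top green 32 [321.3 213.4] [321.4 213.7] [ 0.4586 -0.1017  0.044 ]
top yellow 42 [183.4 218.4] [183.  219.6] [0.4512 0.2908 0.054 ]
top red 82 [372.4 224.1] [372.6 224.7] [ 0.4236 -0.2393  0.072 ]
top black 103 [263.1 211.8] [264.1 211.9] [0.4623 0.0667 0.094 ]
top 613 [239. 152.] [238.8 151.9] 67 [0.6486 0.1313 0.013 ]
top 613 [267. 150.] [267.  150.1] 67 [0.6533 0.048  0.013 ]
top 613 [292. 149.] [291.8 148.7] 65 [ 0.6551 -0.0266  0.013 ]
top 613 [319. 148.] [318.9 147.9] 62 [ 0.6568 -0.1073  0.013 ]
scene green 33 [216.4 145.8] [216.4 146. ] [ 0.4538 -0.1052  0.04  ]
scene yellow 40 [358.8 192.2] [359.3 191.8] [0.4462 0.2905 0.05  ]
scene red 54 [182.2 116.3] [182.4 116.2] [ 0.4191 -0.2435  0.068 ]
scene black 85 [272.1 150.4] [270.7 150.1] [0.4576 0.0653 0.09  ]
scene 532 [253.14849624 229.40789474] [253.  230.4] 77 [0.6462 0.1306 0.013 ]
scene 517 [221.09284333 217.64410058] [220.6 217.8] 74 [0.6521 0.0487 0.013 ]
scene 492 [193.3597561  206.79471545] [193.7 207.1] 72 [ 0.6557 -0.0273  0.013 ]
scene 501 [165.74051896 195.44710579] [166.4 195.5] 77 [ 0.6578 -0.1083  0.013 ]
```

```bash
python3 - <<'E'
from h import *
for c in ("top","scene"):
    im=r.camera(c); v=cv2.cvtColor(im,cv2.COLOR_RGB2GRAY); P=[]
    for p in [(.649,.132),(.653,.048),(.656,-.026),(.657,-.107)]:
        uv=px(c,[*p,.013]); x,y=uv.round().astype(int); t,_=cv2.threshold(v[y-11:y+12,x-11:x+12].copy(),0,255,cv2.THRESH_OTSU)
        k,a=cent(im,v<t,uv,13 if c=="top" else 15); P.append(ray(c,k,.013)[:2]); print(c,t,a,P[-1].round(4))
    P=np.array(P);m=P.mean(0);d=np.linalg.svd(P-m)[2][0];d*=-np.sign(d[1]);print(m.round(4),d.round(4),((P-m)@d).round(4))
E
```

```text
top 93.0 302 [0.6441 0.1297]
top 92.0 301 [0.6522 0.0493]
top 91.0 299 [ 0.6584 -0.0284]
top 92.0 301 [ 0.6588 -0.1078]
[0.6534 0.0107] [ 0.0636 -0.998 ] [-0.1193 -0.0386  0.0393  0.1186]
scene 104.0 406 [0.6447 0.1314]
scene 106.0 382 [0.6533 0.0515]
scene 105.0 351 [ 0.6593 -0.0259]
scene 102.0 323 [ 0.6592 -0.1049]
[0.6541 0.013 ] [ 0.0631 -0.998 ] [-0.1188 -0.0384  0.0392  0.118 ]
```

Emit:
arm_command(xyz=[[0.221,0.351,-0.07],[0.221,0.351,-0.07],[0.221,0.351,-0.07],[0.221,0.351,-0.07],[0.221,0.351,-0.07],[0.221,0.351,-0.07],[0.221,0.351,-0.07],[0.221,0.351,-0.07],[0.221,0.351,-0.07],[0.221,0.351,-0.07],[0.221,0.351,-0.07],[0.221,0.351,-0.07],[0.221,0.351,-0.07],[0.221,0.351,-0.07],[0.221,0.351,-0.07]], rot=[[0,0,1.245],[0,0,1.245],[0,0,1.245],[0,0,1.245],[0,0,1.245],[0,0,1.245],[0,0,1.245],[0,0,1.245],[0,0,1.245],[0,0,1.245],[0,0,1.245],[0,0,1.245],[0,0,1.245],[0,0,1.245],[0,0,1.245]], grip=1)

```text
time: 2.25
ee_pos: [0.4204, -0.2427, 0.1527]
eef_rot: [0.708, 0.706, -0.0, 0.0]
ft_force: [-0.3, 0.0, -0.9]
width: 0.0872
grip_force: 0.0
```

```bash
python3 - <<'E'
from h import *
s=r.read_state(); print(s["time"],s["ee_pos"],s["eef_rot"],s["width"],s["joint_positions"])
save("scene","s1")
E
```

```text
2.25 [ 0.42038082 -0.24269551  0.15273946] [ 7.08275026e-01  7.05936567e-01 -1.01298008e-04  2.02577440e-04] 0.08720918234515349 [ 0.88180962  0.11045348 -0.4760553   1.88964196  0.05564364  1.15396661
  0.38240029]
```

View pics/s1.png

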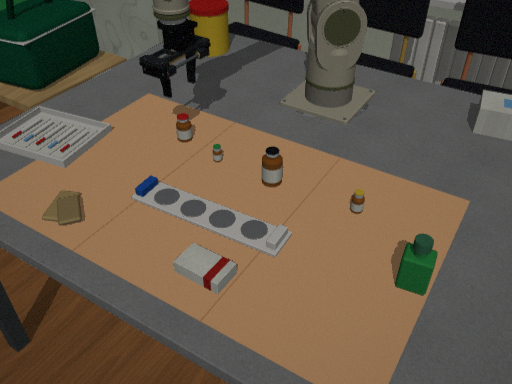

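The gripper is above the red vial, with its finger tips at (166,92) and (190,80) and its closing line along x. The other things have not moved. Next it goes down and grips.

Emit:
arm_command(xyz=[[0.0,0,-0.03],[0,0,-0.06],[0,0,-0.09],[0,0,-0.115],[0,0,-0.13],[0,0,-0.138],[0,0,-0.14],[0,0,-0.14]], rot=[[0,0,0],[0,0,0],[0,0,0],[0,0,0],[0,0,0],[0,0,0],[0,0,0],[0,0,0]])

```text
time: 2.97
ee_pos: [0.421, -0.2416, 0.0128]
eef_rot: [0.707, 0.707, 0.0, -0.0]
ft_force: [0.5, -0.8, 0.3]
width: 0.0868
grip_force: 0.0
```

Emit:
arm_command(xyz=[[0,0,0],[0,0,0],[0,0,0],[0,0,0],[0,0,0],[0,0,0],[0,0,0],[0,0,0],[0,0,0],[0,0,0]], rot=[[0,0,0],[0,0,0],[0,0,0],[0,0,0],[0,0,0],[0,0,0],[0,0,0],[0,0,0],[0,0,0],[0,0,0]], grip=0.3, squeeze=12)

```text
time: 3.8
ee_pos: [0.4212, -0.2411, 0.0126]
eef_rot: [0.707, 0.707, 0.0, 0.0]
ft_force: [0.2, -0.3, 1.2]
width: 0.0419
grip_force: 12.0
```

Emit:
arm_command(xyz=[[0,0,0.02],[0,0,0.05],[0,0,0.09],[0.02,0.025,0.115],[0.045,0.055,0.12],[0.07,0.088,0.12],[0.095,0.12,0.12],[0.12,0.15,0.12],[0.145,0.182,0.12],[0.17,0.213,0.12],[0.195,0.245,0.12],[0.215,0.27,0.12],[0.227,0.285,0.12],[0.2317,0.2913,0.11],[0.2317,0.2913,0.085],[0.2317,0.2913,0.06],[0.2317,0.2913,0.04],[0.2317,0.2913,0.03],[0.2317,0.2913,0.025],[0.2317,0.2913,0.025]], rot=[[0,0,0],[0,0,0],[0,0,0],[0,0,0],[0,0,0],[0,0,0],[0,0,0],[0,0,0],[0,0,0],[0,0,0],[0,0,0],[0,0,0],[0,0,0],[0,0,0],[0,0,0],[0,0,0],[0,0,0],[0,0,0],[0,0,0],[0,0,0]])

```text
time: 5.47
ee_pos: [0.652, 0.0494, 0.0366]
eef_rot: [0.707, 0.707, -0.001, -0.0]
ft_force: [0.5, -0.3, -0.7]
width: 0.0419
grip_force: 12.0
```

```bash
python3 - <<'E'
from h import *
im=save("scene","s2")
cv2.imwrite("pics/s2c.png",cv2.resize(im[120:270,120:320,::-1],None,fx=4,fy=4,interpolation=cv2.INTER_CUBIC))
s=r.read_state();print(s["time"],s["ee_pos"],s["width"],s["ft_force"],s["grip_force"])
E
```

```text
5.5167 [0.65279696 0.04972784 0.03785249] 0.04139859413913275 [ 0.89104114  0.44505179 -0.09423564] 11.993154371157289
```

View pics/s2c.png

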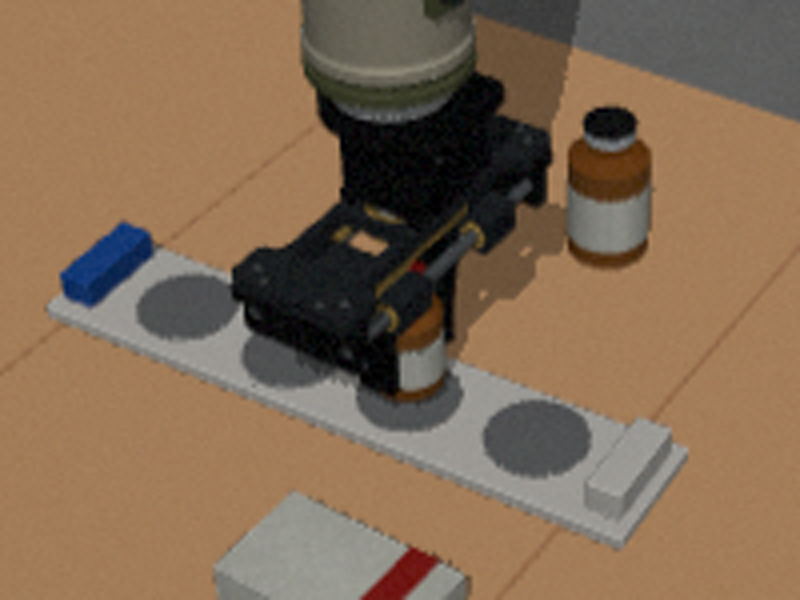

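The red vial is held upright about 12 mm over its pad, whose centre is at (410,390) in the crop. I'll lower it and let go.

Emit:
arm_command(xyz=[[0,0,-0.006],[0,0,-0.01],[0,0,-0.012],[0,0,-0.012],[0,0,-0.012]], rot=[[0,0,0],[0,0,0],[0,0,0],[0,0,0],[0,0,0]])

```text
time: 5.93
ee_pos: [0.6529, 0.0502, 0.0258]
eef_rot: [0.707, 0.707, 0.0, 0.0]
ft_force: [1.2, -0.3, -0.9]
width: 0.0415
grip_force: 12.0
```

```bash
python3 - <<'E'
from h import *
s=r.read_state();print(s["time"],s["ee_pos"],s["width"],s["ft_force"],s["grip_force"])
E
```

```text
5.9333 [0.65292403 0.05015393 0.02581648] 0.04149751950033012 [ 1.21080438 -0.29482237 -0.90433717] 11.984938548412174
```

Emit:
arm_command(xyz=[[0,0,-0.0005],[0,0,-0.001],[0,0,-0.001]], rot=[[0,0,0],[0,0,0],[0,0,0]])

```text
time: 6.18
ee_pos: [0.653, 0.0502, 0.0257]
eef_rot: [0.707, 0.707, 0.0, 0.0]
ft_force: [-4.1, -0.7, 7.0]
width: 0.0421
grip_force: 12.0
```

Emit:
arm_command(xyz=[[0,0,0],[0,0,0],[0,0,0]], rot=[[0,0,0],[0,0,0],[0,0,0]])

```text
time: 6.43
ee_pos: [0.6529, 0.0502, 0.0256]
eef_rot: [0.707, 0.707, 0.0, 0.0]
ft_force: [-3.9, -1.1, 7.6]
width: 0.0413
grip_force: 12.0
```

Emit:
arm_command(xyz=[[0,0,0],[0,0,0],[0,0,0],[0,0,0],[0,0,0],[0,0,0.02],[0,0,0.05],[0,0,0.09],[0,0,0.13],[-0.03,0.035,0.14],[-0.06,0.07,0.14],[-0.09,0.1,0.14],[-0.12,0.13,0.14],[-0.15,0.16,0.14],[-0.17,0.19,0.14],[-0.19,0.22,0.14],[-0.204,0.2405,0.14],[-0.204,0.2405,0.14],[-0.204,0.2405,0.14]], rot=[[0,0,0],[0,0,0],[0,0,0],[0,0,0],[0,0,0],[0,0,0],[0,0,0],[0,0,0],[0,0,0],[0,0,0],[0,0,0],[0,0,0],[0,0,0],[0,0,0],[0,0,0],[0,0,0],[0,0,0],[0,0,0],[0,0,0]], grip=0.85)

```text
time: 8.02
ee_pos: [0.4479, 0.292, 0.1648]
eef_rot: [0.706, 0.708, 0.0, 0.0]
ft_force: [0.9, -1.6, -0.6]
width: 0.0739
grip_force: 0.0
```

```bash
python3 - <<'E'
from h import *
for c in ("scene","top"):
    im=save(c,"p1"+c); caps(im,c,dict(red=(.653,.05),yellow=(.449,.291)))
im=cv2.imread("pics/p1scene.png")
cv2.imwrite("pics/p1c.png",cv2.resize(im[130:270,130:390],None,fx=3,fy=3,interpolation=cv2.INTER_CUBIC))
s=r.read_state();print(s["time"],s["ee_pos"],s["width"])
E
```

```text
scene red 104 [220.2 193.8] [220.2 198.4] [0.6373 0.0389 0.068 ]
scene yellow 40 [358.8 192.2] [358.7 191.9] [0.4462 0.2905 0.05  ]
top red 85 [267.2 144.7] [267.2 145.6] [0.6555 0.05   0.072 ]
yellow none
8.1167 [0.44954517 0.28961827 0.1644532 ] 0.07359485915034344
```

View pics/p1c.png

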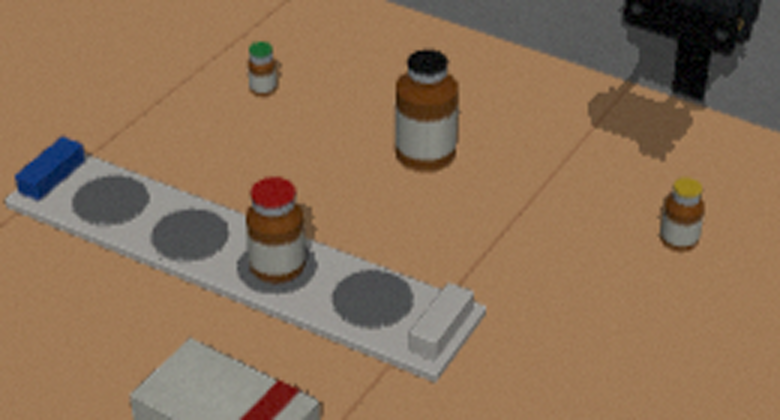

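The red vial stands upright and central on its pad, at (275,265) in the crop. Next is yellow.

Emit:
arm_command(xyz=[[0,0,-0.035],[0,0,-0.07],[0,0,-0.1],[0,0,-0.125],[0,0,-0.145],[0,0,-0.155],[0,0,-0.159],[0,0,-0.159],[0,0,-0.159]], rot=[[0,0,0],[0,0,0],[0,0,0],[0,0,0],[0,0,0],[0,0,0],[0,0,0],[0,0,0],[0,0,0]])

```text
time: 8.87
ee_pos: [0.4496, 0.2908, 0.0065]
eef_rot: [0.707, 0.707, 0.001, 0.0]
ft_force: [0.6, -0.3, -0.4]
width: 0.0738
grip_force: 0.0
```

Emit:
arm_command(xyz=[[0,0,0],[0,0,0],[0,0,0],[0,0,0],[0,0,0],[0,0,0],[0,0,0],[0,0,0],[0,0,0],[0,0,0]], rot=[[0,0,0],[0,0,0],[0,0,0],[0,0,0],[0,0,0],[0,0,0],[0,0,0],[0,0,0],[0,0,0],[0,0,0]], grip=0.15, squeeze=10)

```text
time: 9.7
ee_pos: [0.4488, 0.2907, 0.0056]
eef_rot: [0.707, 0.707, 0.0, 0.0]
ft_force: [0.3, 0.2, 0.9]
width: 0.0296
grip_force: 10.0
```

Emit:
arm_command(xyz=[[0,0,0.02],[0,0,0.05],[0,0,0.085],[0,0,0.115],[0.012,-0.018,0.125],[0.032,-0.048,0.125],[0.053,-0.08,0.125],[0.074,-0.112,0.125],[0.095,-0.144,0.125],[0.116,-0.176,0.125],[0.137,-0.208,0.125],[0.158,-0.24,0.125],[0.179,-0.271,0.125],[0.196,-0.297,0.125],[0.207,-0.313,0.125],[0.21,-0.318,0.12],[0.21,-0.318,0.1],[0.21,-0.318,0.075],[0.21,-0.318,0.05],[0.21,-0.318,0.035]], rot=[[0,0,0],[0,0,0],[0,0,0],[0,0,0],[0,0,0],[0,0,0],[0,0,0],[0,0,0],[0,0,0],[0,0,0],[0,0,0],[0,0,0],[0,0,0],[0,0,0],[0,0,0],[0,0,0],[0,0,0],[0,0,0],[0,0,0],[0,0,0]])

```text
time: 11.37
ee_pos: [0.657, -0.0264, 0.0375]
eef_rot: [0.707, 0.708, -0.001, -0.001]
ft_force: [-0.5, -1.1, -0.6]
width: 0.0292
grip_force: 10.0
```

Emit:
arm_command(xyz=[[0,0,-0.01],[0,0,-0.016],[0,0,-0.02],[0,0,-0.021],[0,0,-0.0215],[0,0,-0.0215]], rot=[[0,0,0],[0,0,0],[0,0,0],[0,0,0],[0,0,0],[0,0,0]])

```text
time: 11.87
ee_pos: [0.6594, -0.0273, 0.02]
eef_rot: [0.707, 0.707, 0.001, 0.001]
ft_force: [0.8, -0.2, -0.4]
width: 0.0299
grip_force: 10.0
```

Emit:
arm_command(xyz=[[0,0,-0.0005],[0,0,-0.001],[0,0,-0.001]], rot=[[0,0,0],[0,0,0],[0,0,0]])

```text
time: 12.12
ee_pos: [0.6592, -0.0274, 0.0187]
eef_rot: [0.707, 0.707, 0.0, 0.0]
ft_force: [0.6, -0.0, 1.7]
width: 0.0295
grip_force: 10.0
```

Emit:
arm_command(xyz=[[0,0,-0.0005],[0,0,-0.0005],[0,0,-0.0005]], rot=[[0,0,0],[0,0,0],[0,0,0]])

```text
time: 12.37
ee_pos: [0.6592, -0.0274, 0.0186]
eef_rot: [0.707, 0.707, 0.0, 0.0]
ft_force: [-1.6, -1.1, 6.0]
width: 0.0299
grip_force: 10.0
```

Emit:
arm_command(xyz=[[0,0,0],[0,0,0],[0,0,0],[0,0,0],[0,0,0],[0,0,0.02],[0,0,0.05],[0,0,0.085],[0,0,0.12],[-0.03,-0.011,0.14],[-0.06,-0.022,0.14],[-0.095,-0.036,0.14],[-0.13,-0.049,0.14],[-0.16,-0.06,0.14],[-0.185,-0.07,0.14],[-0.2,-0.075,0.14],[-0.2028,-0.076,0.14],[-0.2028,-0.076,0.14],[-0.2028,-0.076,0.14]], rot=[[0,0,0],[0,0,0],[0,0,0],[0,0,0],[0,0,0],[0,0,0],[0,0,0],[0,0,0],[0,0,0],[0,0,0],[0,0,0],[0,0,0],[0,0,0],[0,0,0],[0,0,0],[0,0,0],[0,0,0],[0,0,0],[0,0,0]], grip=0.8)

```text
time: 13.95
ee_pos: [0.4568, -0.103, 0.1579]
eef_rot: [0.707, 0.707, 0.0, 0.0]
ft_force: [0.0, 0.8, -0.7]
width: 0.0695
grip_force: 0.0
```

```bash
python3 - <<'E'
from h import *
im=save("scene","p2"); caps(im,"scene",dict(green=(.4562,-.1035)))
cv2.imwrite("pics/p2c.png",cv2.resize(im[90:270,130:390,::-1],None,fx=3,fy=3,interpolation=cv2.INTER_CUBIC))
s=r.read_state();print(s["time"],s["ee_pos"],s["width"])
E
```

```text
scene green 33 [216.2 145.9] [216.3 145.5] [ 0.4544 -0.1053  0.04  ]
14.0 [ 0.45696889 -0.1027357   0.1577568 ] 0.06981984693852002
```

View pics/p2c.png

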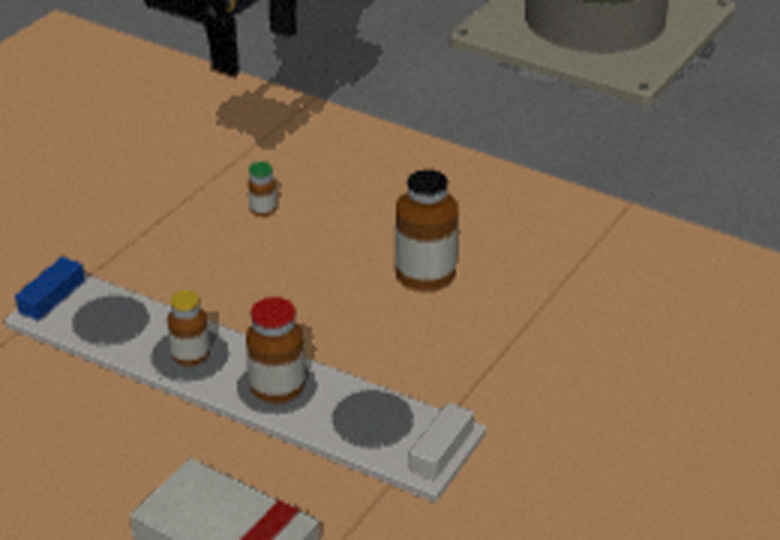

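Yellow (190,355) and red (275,390) both stand central on their pads. Next is green.

Emit:
arm_command(xyz=[[0,0,-0.035],[0,0,-0.07],[0,0,-0.1],[0,0,-0.123],[0,0,-0.14],[0,0,-0.149],[0,0,-0.153],[0,0,-0.153],[0,0,-0.153]], rot=[[0,0,0],[0,0,0],[0,0,0],[0,0,0],[0,0,0],[0,0,0],[0,0,0],[0,0,0],[0,0,0]])

```text
time: 14.75
ee_pos: [0.4569, -0.1031, 0.0053]
eef_rot: [0.707, 0.707, 0.0, 0.0]
ft_force: [-0.1, 0.1, 0.3]
width: 0.0697
grip_force: 0.0
```

Emit:
arm_command(xyz=[[0,0,0],[0,0,0],[0,0,0],[0,0,0],[0,0,0],[0,0,0],[0,0,0],[0,0,0],[0,0,0],[0,0,0]], rot=[[0,0,0],[0,0,0],[0,0,0],[0,0,0],[0,0,0],[0,0,0],[0,0,0],[0,0,0],[0,0,0],[0,0,0]], grip=0.1, squeeze=8)

```text
time: 15.58
ee_pos: [0.456, -0.1033, 0.0046]
eef_rot: [0.707, 0.707, 0.0, 0.0]
ft_force: [-0.3, -0.3, 0.1]
width: 0.0237
grip_force: 8.0
```

Emit:
arm_command(xyz=[[0,0,0.02],[0,0,0.05],[0,0,0.085],[0.015,0,0.105],[0.04,-0.001,0.11],[0.07,-0.001,0.11],[0.1,-0.001,0.11],[0.13,-0.002,0.11],[0.16,-0.002,0.11],[0.185,-0.003,0.11],[0.2,-0.003,0.11],[0.203,-0.003,0.105],[0.203,-0.003,0.085],[0.203,-0.003,0.06],[0.203,-0.003,0.04],[0.203,-0.003,0.025],[0.203,-0.003,0.017],[0.203,-0.003,0.0145],[0.203,-0.003,0.0135],[0.203,-0.003,0.0135]], rot=[[0,0,0],[0,0,0],[0,0,0],[0,0,0],[0,0,0],[0,0,0],[0,0,0],[0,0,0],[0,0,0],[0,0,0],[0,0,0],[0,0,0],[0,0,0],[0,0,0],[0,0,0],[0,0,0],[0,0,0],[0,0,0],[0,0,0],[0,0,0]])

```text
time: 17.25
ee_pos: [0.6595, -0.1064, 0.019]
eef_rot: [0.707, 0.707, 0.0, 0.001]
ft_force: [0.4, 0.3, -0.1]
width: 0.024
grip_force: 8.0
```

Emit:
arm_command(xyz=[[0,0,-0.0005],[0,0,-0.001],[0,0,-0.001]], rot=[[0,0,0],[0,0,0],[0,0,0]])

```text
time: 17.5
ee_pos: [0.6594, -0.1064, 0.0177]
eef_rot: [0.707, 0.707, 0.0, 0.0]
ft_force: [0.9, 0.1, 1.6]
width: 0.0238
grip_force: 8.0
```

Emit:
arm_command(xyz=[[0,0,-0.0005],[0,0,-0.0005],[0,0,-0.0005]], rot=[[0,0,0],[0,0,0],[0,0,0]])

```text
time: 17.75
ee_pos: [0.6594, -0.1064, 0.0176]
eef_rot: [0.707, 0.707, 0.0, 0.0]
ft_force: [-3.3, 0.2, 6.7]
width: 0.0238
grip_force: 8.0
```

Emit:
arm_command(xyz=[[0,0,0],[0,0,0],[0,0,0],[0,0,0],[0,0,0],[0,0,0.02],[0,0,0.05],[0,0,0.085],[0,0,0.12],[-0.02,0.017,0.145],[-0.045,0.039,0.15],[-0.07,0.06,0.15],[-0.097,0.084,0.15],[-0.125,0.108,0.15],[-0.15,0.13,0.15],[-0.175,0.151,0.15],[-0.192,0.166,0.15],[-0.199,0.172,0.15],[-0.199,0.172,0.15],[-0.199,0.172,0.15]], rot=[[0,0,0],[0,0,0],[0,0,0],[0,0,0],[0,0,0],[0,0,0],[0,0,0],[0,0,0],[0,0,0],[0,0,0],[0,0,0],[0,0,0],[0,0,0],[0,0,0],[0,0,0],[0,0,0],[0,0,0],[0,0,0],[0,0,0],[0,0,0]], grip=1)

```text
time: 19.42
ee_pos: [0.4606, 0.065, 0.1669]
eef_rot: [0.707, 0.707, 0.0, 0.001]
ft_force: [0.4, -0.5, -0.1]
width: 0.087
grip_force: 0.0
```

```bash
python3 - <<'E'
from h import *
im=save("scene","p3"); caps(im,"scene",dict(black=(.46,.066)))
cv2.imwrite("pics/p3c.png",cv2.resize(im[90:270,130:390,::-1],None,fx=3,fy=3,interpolation=cv2.INTER_CUBIC))
s=r.read_state();print(s["time"],s["ee_pos"],s["width"])
E
```

```text
scene black 85 [272.1 150.3] [271.8 149.9] [0.4572 0.0653 0.09  ]
19.4667 [0.46090808 0.06464853 0.16676129] 0.08736744011524465
```

View pics/p3c.png

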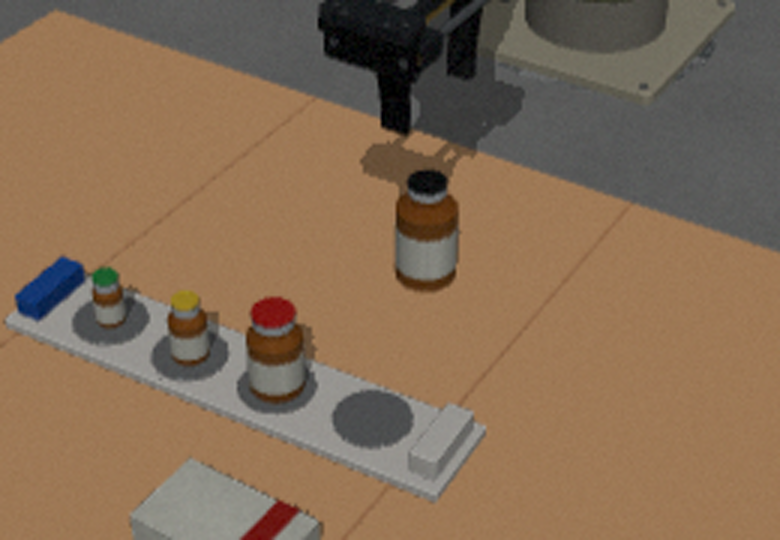

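Green now stands central on the pad beside the blue block, at (110,322). Black, at (427,240), is the last one.

Emit:
arm_command(xyz=[[0,0,-0.03],[0,0,-0.06],[0,0,-0.085],[0,0,-0.107],[0,0,-0.122],[0,0,-0.129],[0,0,-0.131],[0,0,-0.131]], rot=[[0,0,0],[0,0,0],[0,0,0],[0,0,0],[0,0,0],[0,0,0],[0,0,0],[0,0,0]])

```text
time: 20.13
ee_pos: [0.4604, 0.0654, 0.0355]
eef_rot: [0.707, 0.707, 0.0, -0.0]
ft_force: [-0.2, 0.1, 0.1]
width: 0.0868
grip_force: 0.0
```

Emit:
arm_command(xyz=[[0,0,0],[0,0,0],[0,0,0],[0,0,0],[0,0,0],[0,0,0],[0,0,0],[0,0,0]], rot=[[0,0,0],[0,0,0],[0,0,0],[0,0,0],[0,0,0],[0,0,0],[0,0,0],[0,0,0]], grip=0.4, squeeze=18)

```text
time: 20.8
ee_pos: [0.4605, 0.0657, 0.0359]
eef_rot: [0.707, 0.707, 0.0, 0.0]
ft_force: [2.4, 0.2, 1.0]
width: 0.0505
grip_force: 18.0
```

Emit:
arm_command(xyz=[[0,0,0.015],[0,0,0.04],[0,0,0.07],[0,0,0.09],[0.015,0.005,0.1],[0.04,0.014,0.1],[0.067,0.024,0.1],[0.095,0.034,0.1],[0.122,0.043,0.1],[0.147,0.052,0.1],[0.167,0.059,0.1],[0.18,0.063,0.1],[0.184,0.065,0.095],[0.184,0.065,0.075],[0.184,0.065,0.05],[0.184,0.065,0.032],[0.184,0.065,0.02],[0.184,0.065,0.0155],[0.184,0.065,0.014],[0.184,0.065,0.014]], rot=[[0,0,0],[0,0,0],[0,0,0],[0,0,0],[0,0,0],[0,0,0],[0,0,0],[0,0,0],[0,0,0],[0,0,0],[0,0,0],[0,0,0],[0,0,0],[0,0,0],[0,0,0],[0,0,0],[0,0,0],[0,0,0],[0,0,0],[0,0,0]])

```text
time: 22.47
ee_pos: [0.6439, 0.1307, 0.0498]
eef_rot: [0.707, 0.707, 0.0, 0.0]
ft_force: [-0.2, 0.0, -2.1]
width: 0.0508
grip_force: 18.0
```

Emit:
arm_command(xyz=[[0,0,-0.0005],[0,0,-0.001],[0,0,-0.001]], rot=[[0,0,0],[0,0,0],[0,0,0]])

```text
time: 22.72
ee_pos: [0.6443, 0.1307, 0.049]
eef_rot: [0.707, 0.707, 0.0, 0.0]
ft_force: [-0.3, -0.5, -1.4]
width: 0.0503
grip_force: 18.0
```

Emit:
arm_command(xyz=[[0,0,-0.0005],[0,0,-0.0005],[0,0,-0.0005]], rot=[[0,0,0],[0,0,0],[0,0,0]])

```text
time: 22.97
ee_pos: [0.6444, 0.1307, 0.049]
eef_rot: [0.707, 0.707, 0.0, 0.0]
ft_force: [-2.0, -0.6, 5.9]
width: 0.0509
grip_force: 18.0
```

Black has touched down. I'll let go, rise and back off toward the robot to check.

Emit:
arm_command(xyz=[[0,0,0],[0,0,0],[0,0,0],[0,0,0],[0,0,0],[0,0,0.02],[0,0,0.05],[0,0,0.085],[0,0,0.12],[-0.03,0,0.14],[-0.06,0,0.14],[-0.09,0,0.14],[-0.12,0,0.14],[-0.15,0,0.14],[-0.18,0,0.14],[-0.2,0,0.14],[-0.2,0,0.14]], rot=[[0,0,0],[0,0,0],[0,0,0],[0,0,0],[0,0,0],[0,0,0],[0,0,0],[0,0,0],[0,0,0],[0,0,0],[0,0,0],[0,0,0],[0,0,0],[0,0,0],[0,0,0],[0,0,0],[0,0,0]], grip=1)

```text
time: 24.38
ee_pos: [0.4409, 0.1309, 0.1881]
eef_rot: [0.707, 0.708, -0.001, 0.001]
ft_force: [0.7, -0.4, 0.1]
width: 0.0867
grip_force: 0.0
```

```bash
python3 - <<'E'
from h import *
a=save("scene","p4"); b=save("top","p4t")
x=cv2.resize(a[160:270,130:300,::-1],None,fx=4,fy=4,interpolation=cv2.INTER_CUBIC)
cv2.imwrite("pics/p4c.png",x)
y=cv2.resize(b[120:180,205:355,::-1],None,fx=5,fy=5,interpolation=cv2.INTER_CUBIC)
cv2.imwrite("pics/p4tc.png",y)
for k in H: H[k]+=.013
caps(b,"top",dict(green=(.659,-.1064),yellow=(.6588,-.0272),red=(.6527,.0503),black=(.6444,.1305)))
for k in ("vial_black","green_bottle"): print(k,[w("top",d["at"]).round(3) for d in r.spot_point(k,"top")[:1]])
E
```

```text
top green 40 [320.8 143.7] [321.  143.9] [ 0.6595 -0.1059  0.057 ]
top yellow 39 [293.9 143.3] [294.  143.6] [ 0.6596 -0.0268  0.067 ]
top red 84 [267.4 144.8] [267.3 144.7] [0.652 0.05  0.085]
top black 100 [238.3 146.1] [238.7 146.2] [0.6445 0.1317 0.107 ]
vial_black [array([0.643, 0.128, 0.017])]
green_bottle [array([0.598, 0.476, 0.006])]
```

View pics/p4c.png

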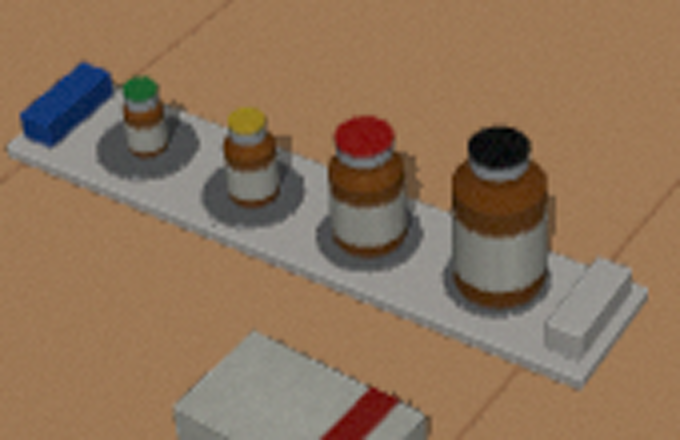

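View pics/p4tc.png

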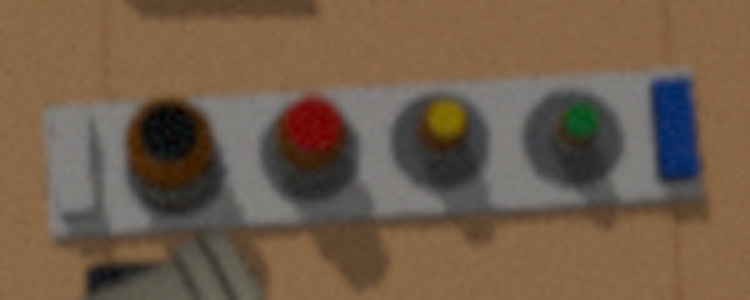

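All four vials stand upright in the right order, within about 1 mm of their pad centres: green (145,150), yellow (252,195), red (368,245) and black (497,295). The bottle has not moved, so I'm handing the job in.

```bash
python3 -c "
from bench import r
print(r.close_job())"
```

```text
the job is handed in; nothing more can be done
None
```

The job is handed in: from the blue block outward the vials stand green, yellow, red, black, each upright within about 1 mm of its pad centre by camera, and the green bottle was not touched.

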